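# Latch the lidding press on the filled takeaway box

## Robot

A 7-joint arm with a two-finger parallel gripper is mounted at the origin on the work surface. World frame = base frame: x ahead of the robot, y to its left, z up, the work surface at z = 0. Lengths are in m, angles in rad, forces in N, time in s.
With the tool pointing down it reaches from about 0.4 to 0.85 m from the base axis. Payload 10.4 kg.
Tool frame: the origin (TCP) lies between the finger pads; the fingertips stand 22 mm ahead of it and the grasp point (between the pads) lies 3 mm ahead of it; z points along the fingers, y is the line along which they close (so a half turn about z gives the same grasp; the last joint's range is limited). The gripper opens to 85 mm and grips with 20 to 120 N. Pads are 22 mm wide; open, the fingers measure 114 mm over their backs; the gripper's body (76 mm by 85 mm) begins 54 mm behind the grasp point. The pads swing forward as they close: fully open they stand 13 mm farther back than shut.
Start: joints at [-1.172, 0.332, -0.065, 1.46, 0.022, 1.35, -0.088], TCP at [0.256, 0.57, 0.253] pointing down, gripper open.
Joint ranges: [-2.6, 2.6], [-0.5, 2.12], [-1.47, 1.34], [0.16, 2.42], [-1.27, 4.41], [0.06, 2.06], [-2.6, 2.6]. Speed limits (rad/s): [2.22, 2.22, 2.79, 2.79, 3.14, 3.14, 3.14].

## Interface

Orientations are given as a unit quaternion [x, y, z, w].
In Python, from workcell import manip, camera, ticket, boxes_of, outline_of gives the robot as it stands.
- The arm moves only by the tool carry_out, never from a script. Its argument "deltas" is a list of rows, each a list of 5 numbers: the shift along the tool's x, y, z as a fraction of full scale, then the turn about the tool's z as a fraction of full scale, then the opening, from -1 (shut) to 1 (fully open), so that 0 is half open. In form: [[tx, ty, tz, spin, gripper], ...]. A call has 1 to 20 rows; each row is the pose to reach, as a shift and turn from the pose commanded when the call began, along the tool's axes at that moment; what a row does not reach only later rows make up. Full scale, the value 1, is 150 mm for a shift and 30 degrees for a turn. A row lasts 1/8 s, in which the tool goes at most 62.5 mm and 10.7 degrees, less where a joint would pass 70% of its speed; a pose out of reach is approached as far as the arm can. A call with a number of a shift or a turn outside -1 to 1 is refused whole. A call with a gripper value outside its range is refused whole. The fingers move at their own pace and stop on an object; "force" is the grip in N (left out, the last holds). Time passes only in rows, so rows that repeat a pose let the fingers close. It gives the time, the measured TCP pose, the force, the opening and the grip force at its end, in the units of the state.
- manip.get_obs(): the state, without advancing time (a new reading comes with each control period).
- camera(name): name is "scene" or "top"; returns a dict with "img" (400x640x3 uint8, red, green, blue), "depth" (400x640 float32, m along the optical axis (not along the pixel's ray), 0 where there is no reading), "vertical_fov" (degrees; the focal length in pixels is half the picture's height over the tangent of half this angle, whatever the lens; pixels are square), "cx", "cy" (the principal point, pixels), "k1" (the pictures are not rectified: a ray, as slopes to the right and down, at radius r is drawn at 1 + k1 r^2 times it, then the intrinsics apply), "R" (3x3) and "t" (3): a world point X has camera coordinates R X + t. Camera axes: x right, y down, z forward; pixel columns grow to the right and rows downward; lengths in m; the calibration is good to about 2 mm. A picture is of the moment at which its call begins.
- ticket.hand_in(): hands the job in; it is judged then, once.
Trained networks look in a picture, given as the dict that the camera call returned (one of the last four; its "shot" number tells which), for a name from the list of things; names that differ only in an ending like _2 or _b are one class to them, and where a whole thing is asked for, a point or a joint stands for the part that bears it (a point fixed in the world has none). Each returns a list of dicts, best first, with "conf" (0 to 1); they miss things now and then, are a little off and sometimes report something else, mostly with a low value. They report only what shows in the picture. A call takes as long as a camera call.
- boxes_of(query, picture): "position" ([x, y, z] in m, in world coordinates, good to about 4 mm: the middle of the surface that is visible of it).
- outline_of(query, picture): "region" (400x640 bool, what is visible of it).
The state is a dict: "clock": time; "joint_pos": joint angles; "joint_velocities": joint speeds; "tau": joint torques, N m; "position": TCP position; "ee_rot": TCP orientation; "ft_force": force on the tool from outside, world axes, zero at the start; "torque": the same for the moment, N m; "grip_width": opening from 0.0 (shut) to 1.0 (fully open); "grasp_force": force on a finger pad.
Only numpy, scipy, OpenCV 4.12 (cv2) and the standard library are available. Lean on these libraries where they do the work, as an engineer would, in place of code of your own. Each camera call takes 0.05 s, during which the arm holds its last target. There are 200 camera calls.

## Task

Two lidding presses stand open on the dumpling counter, and one of them has a lidded takeaway box sitting in its bed. Push that press's handle down until it is fully shut and its catch holds it there, then let go. Leave the box in its bed and the empty press open.

Things in the scene. Friction and masses are not known exactly. Their poses are not given: they have to be found in the camera images.
- handle_one (a point): Top centre of the black handle pad (70 long, 104 wide, 14 mm thick; its front dips 14 deg) at the free front end of one lidding press's aluminium frame arm. Turns with the arm: +x runs along it from pad to hinge, +y along the hinge, +z up, vertical when shut. Hinge axis (level, 70 mm above the counter) at (210, 0, -4) mm in this frame. Open: arm raised 0.65 rad, point 200 mm high; shut: 74 mm
- handle_two (a point): The same point of the other, identical press (white base 230 x 170 mm, fixed). In both, a spring holds the arm up. Pushing the pad down takes about 5 N, rising to some 12 N in the last 20 mm where a side catch is pushed aside and snaps over the arm, holding it on its stop; let go sooner, it springs up again. It moves in an arc: the pad goes 45 mm away from the hinge
- box_mid (a point): Centre, half-way up, of the lidded takeaway box (132 x 102 x 40 mm, aluminium tray, brown card lid, loose) in the bed of one of the two presses, 95 mm in front of that press's hinge axis; it shows through the open frame of the arm. The similar box out on the counter is a spare

How it is judged:
By the outcome, as a careful person would: the job done as asked, in the order asked, and still so for the second after the job is handed in, with the robot touching nothing.
It also fails if it takes over 34 s, if anything falls off the work surface, if the arm or the gripper's body presses on something with over 40 N, if the wrist force passes 120 N, or if a joint passes its speed limit or range.

## Working session

There is one attempt and no reset: what is moved stays moved. The work goes in short steps, Python scripts to look and compute and a tool call to move; the robot and the scene stay as the last step left them, time stands still between calls to the robot, and variables do not carry over. Pictures are saved under pics/ and viewed, at most 10 in all, crops included, and the job is handed in when it is done.

Besides the shell and the picture viewer there is one more tool, called after "Emit:" as name([rows], argument=value, ...), one row to a line, values as JSON. carry_out: Moves the arm, as the interface text tells. Its arguments: {"type":"object","properties":{"deltas":{"type":"array","items":{"type":"array","items":{"type":"number"}}},"force":{"type":"number"}},"required":["deltas"]}

```bash
mkdir -p pics
cat > h.py <<'E'
import numpy as np, cv2
from workcell import manip, camera, ticket, boxes_of, outline_of
def world(p):
    h,w=p["depth"].shape; f=h/2/np.tan(np.radians(p["vertical_fov"])/2)
    K=np.array([[f,0,p["cx"]],[0,f,p["cy"]],[0,0,1.]])
    u,v=np.meshgrid(np.arange(w),np.arange(h))
    n=cv2.undistortPoints(np.stack([u,v],-1).reshape(-1,1,2).astype(float),K,np.array([p["k1"],0,0,0,0.])).reshape(h,w,2)
    d=p["depth"][...,None]; c=np.concatenate([n*d,d],-1)
    return (c-p["t"])@p["R"]
E
python3 - <<'E'
from h import *
ims=[]
for n in("scene","top"):
    p=camera(n); ims.append(p["img"]); W=world(p)
    for q in("handle_one","box_mid"):
        for b in boxes_of(q,p): print(n,q,np.round(b["position"],3),round(b["conf"],2))
    for b in outline_of("handle_one",p):
        m=b["region"]&(p["depth"]>0); print(" region",m.sum(),np.round(np.median(W[m],0),3),np.round(b["conf"],2),np.mean(np.argwhere(m),0).round())
    cv2.imwrite(f"pics/{n}.png",p["img"][...,::-1])
o=manip.get_obs(); print(o["position"],o["ee_rot"],o["ft_force"],o["clock"])
E
```

```text
scene handle_one [ 0.569 -0.174  0.161] 0.88
scene box_mid [ 0.595 -0.178  0.056] 0.74
 region 2364 [ 0.568 -0.175  0.161] 0.9 [179. 258.]
top handle_one [ 0.558 -0.175  0.171] 0.84
top box_mid [ 0.607 -0.18   0.054] 0.91
 region 715 [ 0.608 -0.179  0.054] 0.69 [202. 371.]
 region 2375 [ 0.556 -0.172  0.167] 0.68 [214. 375.]
[0.25583623 0.57020611 0.25322627] [ 2.09335433e-01  9.77843890e-01 -5.33310316e-05 -2.56753730e-05] [0.59079575 0.62506301 0.13736872] 0.4
```

View pics/scene.png

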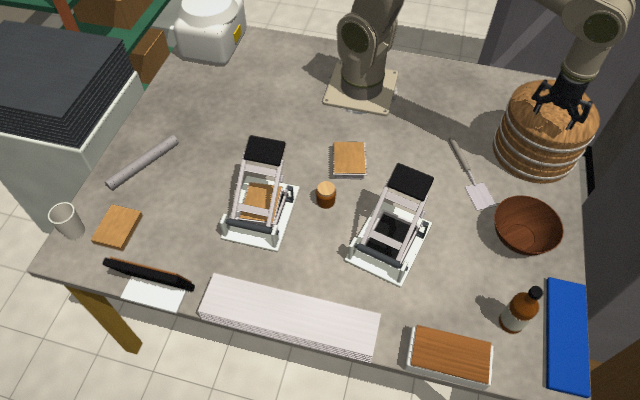

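View pics/top.png

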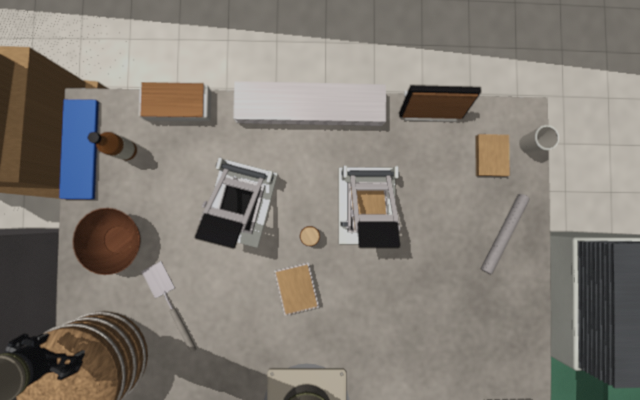

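The press on the right of the top picture (pad near pixel (379,234), brown lid at (371,203)) holds the box. The one on the left (pad (220,228)) has an empty black bed. Next I measure the pad plane and the yaw.

Run:
```python
from h import *
for n,(r0,r1,c0,c1) in {"top":(215,255,350,405),"scene":(130,172,236,292)}.items():
    p=camera(n); W=world(p); g=p["img"].max(2)
    m=np.zeros(g.shape,bool); m[r0:r1,c0:c1]=True
    m&=(g<60)&(W[...,2]>.15)&(W[...,2]<.25)&(p["depth"]>0)
    P=W[m]; z=np.percentile(P[:,2],[2,50,98])
    print(n,m.sum(),P.mean(0).round(3),P.min(0).round(3),P.max(0).round(3),z.round(3))
    c,s,_=np.linalg.svd((P-P.mean(0)).T,full_matrices=False); print(c.T.round(3),s)
    print(cv2.minAreaRect(P[:,:2].astype(np.float32)*1000))
    # hinge/base: white base pixels
    for o in outline_of("handle_one",p):
        Q=W[o["region"]&(p["depth"]>0)]; print(o["conf"],len(Q),Q.min(0).round(3),Q.max(0).round(3))
    cv2.imwrite(f"pics/{n}_c.png",cv2.resize(p["img"][150:265,320:420] if n=="top" else p["img"][125:255,210:310],None,fx=4.5,fy=4.5)[...,::-1])
```

```text
top 1023 [ 0.521 -0.174  0.201] [ 0.49  -0.225  0.185] [ 0.552 -0.123  0.216] [0.188 0.202 0.214]
[[-0.024 -1.     0.01 ]
 [ 0.924 -0.026 -0.382]
 [ 0.382  0.     0.924]] [0.93199317 0.62445183 0.05553827]
((520.4677124023438, -174.11378479003906), (61.847591400146484, 101.38301849365234), 0.49615898728370667)
0.93 2525 [ 0.469 -0.279 -0.006] [ 0.709 -0.109  0.216]
scene 908 [ 0.528 -0.173  0.2  ] [ 0.493 -0.224  0.177] [ 0.56  -0.122  0.216] [0.184 0.2   0.214]
[[ 0.018 -1.     0.004]
 [ 0.92   0.015 -0.393]
 [ 0.393  0.011  0.92 ]] [0.88774572 0.60066501 0.0858584 ]
((526.9263916015625, -173.5412139892578), (67.18114471435547, 101.59432983398438), 1.4175645112991333)
0.69 2289 [ 0.385 -0.294 -0.006] [ 0.705 -0.111  0.216]
```

View pics/top_c.png

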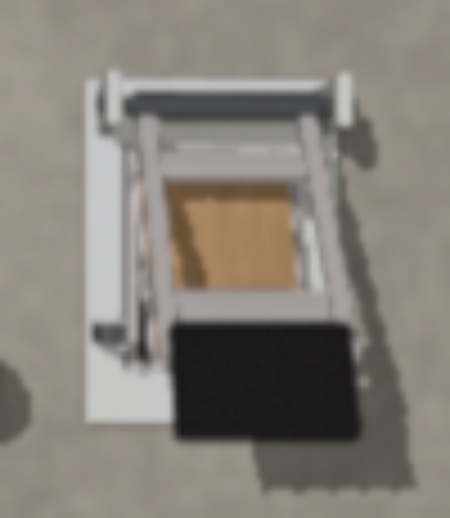

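View pics/scene_c.png

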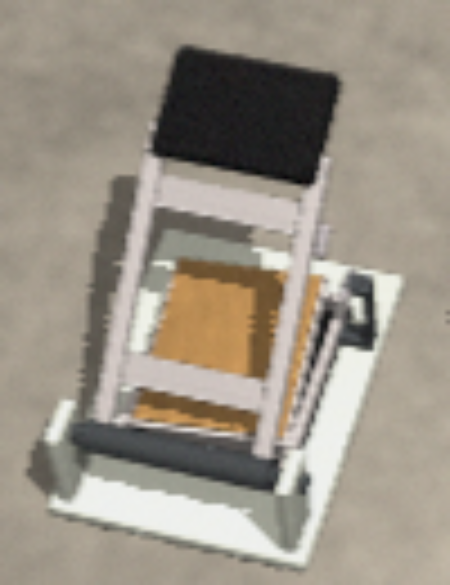

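Emit:
carry_out([
  [0, 0, -0.35, -0.3, -1],
  [-0.3, -0.3, -0.35, -0.6, -1],
  [-0.6, -0.62, -0.35, -0.807, -1],
  [-0.9, -0.93, -0.35, -0.807, -1],
  [-0.9, -0.93, -0.35, -0.807, -1],
])

```text
clock: 1.23
position: [0.3244, 0.3837, 0.3066]
ee_rot: [0.003, 1.0, 0.0, 0.001]
ft_force: [-0.3, 0.9, 0.0]
grip_width: -0.002
grasp_force: 0.0
```

Emit:
carry_out([
  [-0.1, -0.33, 0, 0, -1],
  [-0.2, -0.66, 0, 0, -1],
  [-0.33, -1, 0, 0, -1],
])

```text
clock: 1.6
position: [0.3716, 0.237, 0.306]
ee_rot: [-0.001, 1.0, 0.0, 0.0]
ft_force: [1.2, -0.1, 0.3]
grip_width: -0.005
grasp_force: 0.0
```

Emit:
carry_out([
  [-0.1, -0.33, 0, 0, -1],
  [-0.2, -0.66, 0, 0, -1],
  [-0.33, -1, 0, 0, -1],
])

```text
clock: 1.98
position: [0.4215, 0.0869, 0.3061]
ee_rot: [-0.001, 1.0, 0.0, 0.0]
ft_force: [1.3, 0.0, 0.3]
grip_width: 0.002
grasp_force: 0.0
```

Emit:
carry_out([
  [-0.1, -0.33, 0, 0, -1],
  [-0.2, -0.66, 0, 0, -1],
  [-0.33, -1, 0, 0, -1],
])

```text
clock: 2.35
position: [0.4713, -0.0631, 0.3062]
ee_rot: [-0.001, 1.0, 0.0, 0.001]
ft_force: [0.9, 1.2, -0.6]
grip_width: 0.001
grasp_force: 0.0
```

Emit:
carry_out([
  [-0.1, -0.2, 0, 0, -1],
  [-0.2, -0.4, 0.1, 0, -1],
  [-0.33, -0.7, 0.25, 0, -1],
  [-0.33, -0.7, 0.25, 0, -1],
  [-0.33, -0.7, 0.25, 0, -1],
])

```text
clock: 2.98
position: [0.5207, -0.1662, 0.2683]
ee_rot: [-0.001, 1.0, 0.0, -0.0]
ft_force: [-0.6, 0.0, -0.3]
grip_width: -0.001
grasp_force: 0.0
```

Emit:
carry_out([
  [-0.02, -0.05, 0.2, 0, -1],
  [-0.02, -0.05, 0.3, 0, -1],
  [0.04, -0.05, 0.39, 0, -1],
  [0.095, -0.05, 0.48, 0, -1],
  [0.14, -0.05, 0.57, 0, -1],
  [0.185, -0.05, 0.665, 0, -1],
  [0.185, -0.05, 0.665, 0, -1],
])

```text
clock: 3.85
position: [0.4914, -0.1745, 0.1675]
ee_rot: [-0.0, 1.0, 0.0, -0.001]
ft_force: [-1.7, 2.2, 3.7]
grip_width: 0.002
grasp_force: 1.7
```

Run:
```python
from h import *
p=camera("scene"); print(manip.get_obs()["position"])
cv2.imwrite("pics/s2.png",cv2.resize(p["img"][110:260,200:320],None,fx=4,fy=4)[...,::-1])
```

```text
[ 0.49179984 -0.17448438  0.1681331 ]
```

View pics/s2.png

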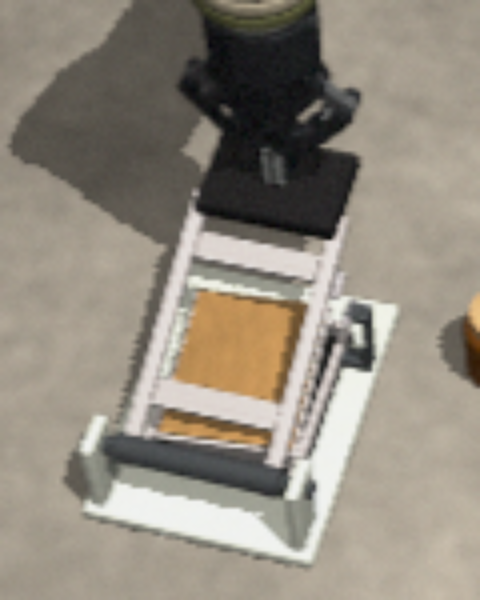

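The tips sit mid-pad at crop pixel (272,170) and the arm is coming down, with the box still in the bed. I carry on along the arc.

Emit:
carry_out([
  [0.035, 0, 0.1, 0, -1],
  [0.06, 0, 0.2, 0, -1],
  [0.075, 0, 0.28, 0, -1],
  [0.085, 0, 0.34, 0, -1],
  [0.085, 0, 0.34, 0, -1],
])

```text
clock: 4.53
position: [0.4801, -0.1749, 0.1173]
ee_rot: [-0.0, 1.0, -0.0, 0.0]
ft_force: [0.3, -0.7, 5.8]
grip_width: -0.009
grasp_force: 2.5
```

Emit:
carry_out([
  [0.003, 0, 0.05, 0, -1],
  [0.005, 0, 0.09, 0, -1],
  [0.006, 0, 0.12, 0, -1],
  [0.006, 0, 0.12, 0, -1],
])

```text
clock: 5.03
position: [0.4783, -0.1746, 0.0988]
ee_rot: [-0.0, 1.0, 0.0, -0.001]
ft_force: [0.2, 0.2, -0.1]
grip_width: -0.001
grasp_force: 0.0
```

Emit:
carry_out([
  [0, 0, 0.01, 0, -1],
  [0, 0, 0.02, 0, -1],
  [0, 0, 0.02, 0, -1],
])

```text
clock: 5.4
position: [0.4788, -0.1747, 0.0971]
ee_rot: [-0.0, 1.0, 0.0, -0.0]
ft_force: [-6.6, 1.5, 12.8]
grip_width: 0.002
grasp_force: 7.0
```

Emit:
carry_out([
  [0, 0, 0.01, 0, -1],
  [0, 0, 0.015, 0, -1],
  [0, 0, 0.015, 0, -1],
])

```text
clock: 5.78
position: [0.4789, -0.1748, 0.0966]
ee_rot: [-0.0, 1.0, 0.001, 0.0]
ft_force: [-16.3, 5.1, 39.0]
grip_width: 0.001
grasp_force: 20.4
```

Run:
```python
from h import *
p=camera("scene"); print(manip.get_obs()["position"])
cv2.imwrite("pics/s3.png",cv2.resize(p["img"][110:260,200:320],None,fx=4,fy=4)[...,::-1])
```

```text
[ 0.47891578 -0.17473599  0.09654501]
```

View pics/s3.png

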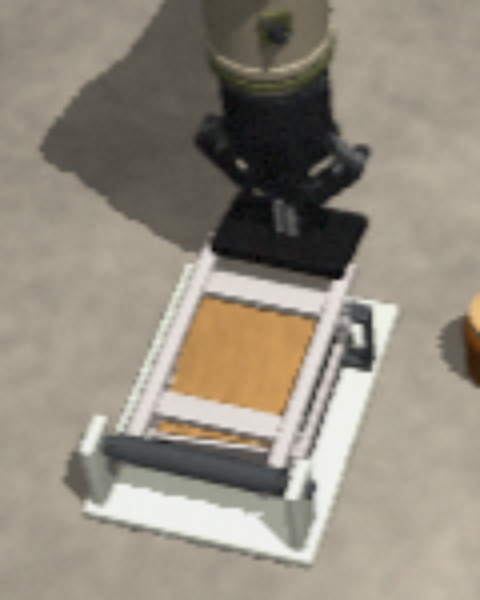

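Force climbs steeply with no further travel, so the arm is on its hard stop, and the earlier drop to 0 N fits the catch snapping over. I release upward slowly and check that it stays down.

Emit:
carry_out([
  [0, 0, -0.02, 0, -1],
  [0, 0, -0.1, 0, -1],
  [0, 0, -0.3, 0, -1],
  [0, 0, -0.6, 0, -1],
  [0, 0, -0.9, 0, -1],
  [0, 0, -1, 0, -1],
  [0, 0, -1, 0, -1],
])

```text
clock: 6.7
position: [0.4793, -0.1747, 0.2449]
ee_rot: [-0.0, 1.0, 0.0, 0.001]
ft_force: [0.5, 0.2, -1.4]
grip_width: -0.002
grasp_force: 0.0
```

Emit:
carry_out([
  [0.4, 0, 0, 0, -1],
  [0.8, 0, 0, 0, -1],
  [0.8, 0, 0, 0, -1],
])

```text
clock: 7.08
position: [0.3556, -0.1746, 0.2433]
ee_rot: [0.0, 1.0, 0.002, 0.001]
ft_force: [0.3, -0.8, 0.2]
grip_width: -0.005
grasp_force: 0.0
```

Run:
```python
from h import *
p=camera("scene"); W=world(p)
for q in("handle_one","box_mid"):
    for b in boxes_of(q,p): print(q,np.round(b["position"],3),round(b["conf"],2))
P=W[(p["img"].max(2)<60)&(abs(W[...,0]-.479)<.04)&(abs(W[...,1]+.174)<.055)&(W[...,2]<.25)]
print(len(P),np.median(P,0).round(3)); print(manip.get_obs()["ft_force"])
cv2.imwrite("pics/s4.png",cv2.resize(p["img"][110:310,200:460],None,fx=3,fy=3)[...,::-1])
```

```text
handle_one [ 0.554 -0.176  0.072] 0.84
box_mid [ 0.6   -0.179  0.057] 0.97
560 [ 0.49  -0.173  0.075]
[-0.04046073  1.35887979  0.4822221 ]
```

View pics/s4.png

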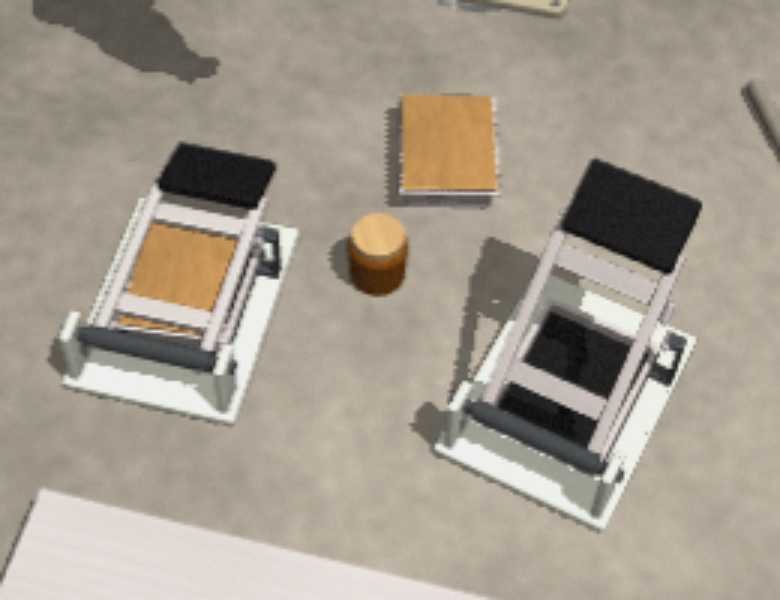

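The left press is shut and holding with nothing touching it: its pad is at crop pixel (218,176) and 75 mm high. The box is in its bed, and the empty press at (635,215) is still open.

```bash
python3 -c "
from workcell import ticket; print(ticket.hand_in())"
```

```text
the job is handed in; nothing more can be done
None
```

The press with the box is shut and its catch is holding it (pad 75 mm high after I let go), the box is still in its bed, the empty press is still open, and the job is handed in.

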